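# Tip the soap bar out of its pocket and lay it in the soap dish

### The arm

A 6-joint arm with a two-finger parallel gripper is mounted at the origin on the work surface. World frame = base frame: x ahead of the robot, y to its left, z up, the work surface at z = 0. Lengths are in mm, angles in rad, forces in N, time in s.
With the tool pointing down it reaches from about 375 to 750 mm from the base axis. Payload 9 kg.
Tool frame: the origin (TCP) lies midway between the tips of the shut fingers; the grasp point (between the pads) lies 19 mm behind it; z points along the fingers, y is the line along which they close (so a half turn about z gives the same grasp; the last joint's range is limited). The gripper opens to 85 mm and grips with 20 to 120 N. Pads are 22 mm wide; open, the fingers measure 114 mm over their backs; the gripper's body (76 mm by 85 mm) begins 54 mm behind the grasp point. The pads swing forward as they close: fully open they stand 13 mm farther back than shut.
Start: joints at [-1.453, 0.104, 0.097, 1.564, 0, 1.353], TCP at [197.725, -566.517, 231.331] pointing down, gripper open.
Joint ranges: [-2.99, 2.99], [-0.84, 1.86], [-1.1, 1.16], [-1.84, 2.11], [-1.51, 1.56], [-3.14, 3.14]. Speed limits (rad/s): [2.22, 2.22, 2.57, 3.14, 3.14, 3.14].

### API

Orientations are given as a unit quaternion [w, x, y, z].
In Python, from plant import manip, read_camera gives the robot as it stands.
- The arm moves only by the tool move_arm, never from a script. Its argument "plan" is a list of rows, each a list of 4 numbers: the shift along the tool's x, y, z normalised to -1 to 1, where 1 is 100 cm, then the turn about the tool's z normalised to -1 to 1, where 1 is 120 degrees. In form: [[x, y, z, yaw], ...]. A call has 1 to 8 rows; each row shifts and turns the commanded pose from where the row before left it, along the tool's axes as they then stand; what a row does not reach is not made up. A row lasts 1/8 s, in which the tool goes at most 62.5 mm and 10.7 degrees, less where a joint would pass 70% of its speed; a pose out of reach is approached as far as the arm can. A call with a number of a shift or a turn outside -1 to 1 is refused whole. A call with a gripper value outside its range is refused whole. "grip" is the opening, from 0 (shut) to 1 (fully open), set as the call begins (left out, the last holds). The fingers move at their own pace and stop on an object; the grip force is fixed at half the most. Time passes only in rows, so rows that do not move let the fingers close. It gives the time, the measured TCP pose, the force, the opening and the grip force at its end, in the units of the state.
- manip.read_state(): the state, without advancing time (a new reading comes with each control period).
- read_camera(name): name is "scene" or "top" or "wrist"; returns a dict with "color" (384x512x3 uint8, blue, green, red), "range_z" (384x512 float32, mm along the optical axis (not along the pixel's ray), 0 where there is no reading), "fov_y" (degrees; the focal length in pixels is half the picture's height over the tangent of half this angle, whatever the lens; pixels are square), "cx", "cy" (the principal point, pixels), "k1" (the pictures are not rectified: a ray, as slopes to the right and down, at radius r is drawn at 1 + k1 r^2 times it, then the intrinsics apply), "R" (3x3) and "t" (3): a world point X has camera coordinates R X + t; the wrist camera has in their place "tool_from_camera" (4x4, takes a point from camera to tool coordinates, whose origin is the TCP and whose axes are the flange's). Camera axes: x right, y down, z forward; pixel columns grow to the right and rows downward; lengths in mm; the calibration is good to about 2 mm. A picture is of the moment at which its call begins: read the wrist's pose just before it.
- manip.close_job(): hands the job in; it is judged then, once.
The state is a dict: "clock": time; "joint_positions": joint angles; "qvel": joint speeds; "tau": joint torques, N m; "position": TCP position; "ee_rot": TCP orientation; "contact_force": force on the tool from outside, world axes, zero at the start; "torque": the same for the moment, N m; "finger_gap": finger opening in mm; "gripper_force": force on a finger pad.
Only numpy, scipy, OpenCV 4.12 (cv2) and the standard library are available. Lean on these libraries where they do the work, as an engineer would, in place of code of your own. Each camera call takes 0.05 s, during which the arm holds its last target. There are 200 camera calls.

### The job

In the yacht's washroom, take the plain soap bar out of the two-pocket wooden tray and lay it flat on the floor of the soap dish, without dropping it. Its pocket is too snug for fingers: press down on an end of the bar, feeling which of the two ends gives way, so that the other end tips up and can be pinched. Leave the lidded case in its pocket and the nail brush and the cream jar where they stand.

Things in the scene. Friction and masses are not known exactly. Their poses are not given: they have to be found in the camera images.
- bar: The soap bar: a plain ivory block, 110 (its x) x 50 (y) x 28 mm (z), about 0.14 kg, smooth flat top. Origin at the centre of its underside. It starts lying level in one of the tray's two pockets, its top 2 mm below the tray's rim.
- bar_mid (a point): The middle of the soap bar, 14 mm above its underside.
- tray: Fixed wooden tray, 154 (x) x 144 (y) x 58 mm high, origin at the centre of its underside. Two open pockets side by side, centred at y = +33 and -33 mm, each 130 mm long (x) and 54 mm wide (y), walls 12 mm thick: a bar has 2 mm free at each side and 10 mm at each end.
- pocket_a (a point): Centre of the pocket at y = +33 mm, at rim height. A step fills one half of each pocket's length (to 3 mm past the middle), its top 30 mm below the rim; a bar rests on it. Under the bar's other half the floor is 22 mm lower. Which half is low is hidden, varies from day to day and between the pockets.
- pocket_b (a point): Centre of the pocket at y = -33 mm, at rim height. In either pocket: pressed on its end over the low half, a bar rocks down by about 25 degrees and stays so, its other end standing about 20 mm above the rim; pressed on its end over the step it is firm.
- dish: Fixed white soap dish, a shallow rectangular tray 154 (x) x 94 (y) x 14 mm high; origin at the centre of its underside; inside 136 x 76 mm, floor 6 mm thick, so the rim is 8 mm above its floor.
- case: Ivory lidded case, 110 x 50 x 22 mm with a round thumb stud (32 mm across, 5 mm high) on its top; lies in the tray's other pocket and must stay there. Origin at the centre of its underside.
- nailbrush: Wooden nail brush, 85 x 34 x 30 mm, on the counter between tray and dish. Origin under its centre.
- jar: Squat glass cream jar, 52 mm across, 42 mm high. Origin under its centre.
Things that resemble listed ones, but are neither listed nor needed, are in the scene too. Several things have the shape of the dish; the one meant has the colours described above.

How it is judged (in metres and radians):
On the way:
1. the soap bar is lifted clear of the tray: its middle more than 80 mm above the counter (height (world z) of bar_mid above 0.08 m), for 0.1 s.
At the end, for the whole second after the job is handed in: The soap bar rests flat (within 0.08 rad, either broad face up), still, released, on the dish floor: its middle within 30 mm of the dish centre from above and 16 to 23.5 mm above the dish's underside. The case has moved under 25 mm, the nail brush and jar within 30 mm of where they were (horizontal distance between bar_mid and dish below 0.03 m and z of bar_mid in the frame of dish between 0.016 and 0.0235 m and angle between the z axis of bar and the z axis of dish, either way round below 0.08 rad and linear speed of bar below 0.02 m/s and contact force between the fingers and bar below 0.05 N and distance of case from where it was at the start of the episode below 0.025 m and distance of each of nailbrush, jar from where it was at the start of the episode below 0.03 m); the robot touches nothing.
It fails at once if the soap bar is dropped: it falls freely, touched by nothing, faster than 0.55 m/s (a fall of about 15 mm) (linear speed of bar above 0.55 m/s and contact force between bar and anything else below 0.02 N).
It fails at once if the lidded case is moved by more than 25 mm (distance of case from where it was at the start of the episode above 0.025 m).
It fails at once if the nail brush or the cream jar is moved by more than 30 mm (distance of any of nailbrush, jar from where it was at the start of the episode above 0.03 m).
It also fails if it takes over 58 s, if anything falls off the work surface, if the arm or the gripper's body presses on something with over 40 N, if the wrist force passes 120 N, or if a joint passes its speed limit or range.

## Working session

There is one attempt and no reset: what is moved stays moved. The work goes in short steps, Python scripts to look and compute and a tool call to move; the robot and the scene stay as the last step left them, time stands still between calls to the robot, and variables do not carry over. Pictures are saved under pics/ and viewed, at most 10 in all, crops included, and the job is handed in when it is done.

Besides the shell and the picture viewer there is one more tool, called after "Call:" by a JSON object that holds its "method" and its "body", one argument or row to a line. move_arm: Moves the arm, as the interface text tells. Scaled input: -1 to 1 covers 100 cm each way for a shift and 120 degrees each way for a turn. Its arguments: {"type":"object","properties":{"plan":{"type":"array"},"grip":{"type":"number"}},"required":["plan"]}

```bash
ls; mkdir -p pics; cat > h.py <<'E'
import numpy as np, cv2
from plant import manip, read_camera
from scipy.spatial.transform import Rotation as Rn
def quat(q): return Rn.from_quat([q[1],q[2],q[3],q[0]]).as_matrix()
def cam(name):
    s=manip.read_state(); c=read_camera(name)
    h,w=c['range_z'].shape; f=h/2/np.tan(np.radians(c['fov_y'])/2)
    c['f']=f
    if name=='wrist':
        T=np.array(c['tool_from_camera']); Rt=quat(s['ee_rot'])
        c['Rw']=Rt@T[:3,:3]; c['o']=Rt@T[:3,3]+np.array(s['position'])
    else:
        R=np.array(c['R']); c['Rw']=R.T; c['o']=-R.T@np.array(c['t'])
    return c
def slopes(c,uv):
    uv=np.asarray(uv,float).reshape(-1,1,2)
    K=np.array([[c['f'],0,c['cx']],[0,c['f'],c['cy']],[0,0,1]])
    return cv2.undistortPoints(uv,K,np.array([c['k1'],0,0,0,0.]))[:,0]
def onplane(c,uv,z):
    s=slopes(c,uv); d=np.c_[s,np.ones(len(s))]@c['Rw'].T
    return c['o']+d*((z-c['o'][2])/d[:,2])[:,None]
def bydepth(c):
    h,w=c['range_z'].shape; v,u=np.mgrid[:h,:w]
    s=slopes(c,np.c_[u.ravel(),v.ravel()]); z=c['range_z'].ravel()
    P=(np.c_[s,np.ones(len(s))]*z[:,None])@c['Rw'].T+c['o']
    P[z==0]=np.nan
    return P.reshape(h,w,3)
E
python3 - <<'E'
from h import *
s=manip.read_state(); print({k:np.round(v,3) for k,v in s.items()})
for n in ['top','scene']:
    c=cam(n); cv2.imwrite(f'pics/{n}0.png',c['color']); print(n,c['o'],c['f'],c['k1'],c['Rw'].round(2).tolist())
    np.save(n+'0.npy',bydepth(c))
E
```

```text
pics
{'clock': np.float64(0.0), 'joint_positions': array([-1.453,  0.105,  0.096,  1.564, -0.   ,  1.353]), 'qvel': array([-0.   , -0.001,  0.001,  0.001,  0.001,  0.001]), 'tau': array([-1.0000e-03, -5.5692e+01,  5.0366e+01,  1.7000e-02, -0.0000e+00,
        0.0000e+00]), 'position': array([ 197.675, -566.167,  230.535]), 'ee_rot': array([-0.001,  0.986,  0.167,  0.   ]), 'contact_force': array([-0.768,  0.709, -1.077]), 'torque': array([ 0.007,  0.027, -0.01 ]), 'gripper_force': np.float64(0.0), 'finger_gap': np.float64(85.182)}
top [ 404.50570099   68.40807684 1071.30677108] 442.30478897603547 -0.1453164336754893 [[0.02, -0.99, 0.13], [-1.0, -0.02, 0.01], [-0.0, -0.13, -0.99]]
scene [1403.89336595  263.82158155  652.37239326] 417.61467151497385 0.008348157217186939 [[-0.22, 0.53, -0.82], [0.98, 0.13, -0.18], [0.01, -0.84, -0.54]]
```

View pics/top0.png

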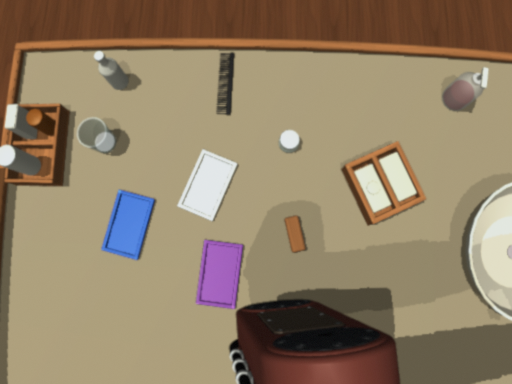

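View pics/scene0.png

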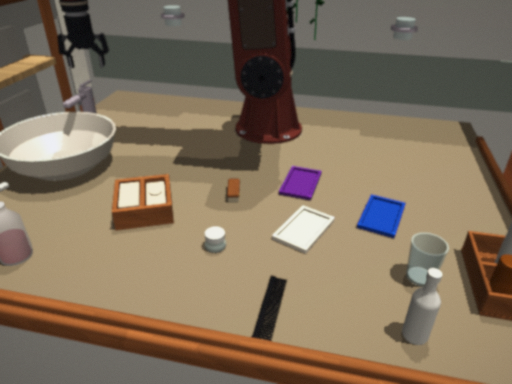

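Top view: the wooden tray is at (384,183). It holds two ivory things: one with a round stud at (373,188), which is the case, and a plain one at (397,176), which is the bar. There are three dish shapes: white (208,185), blue (128,225) and purple (220,273), so white is the dish. The brush is at (294,234) and the jar at (289,141). The wooden box at (35,145) is a look-alike tray holding bottles. I'll check the choice in a crop and measure.

```bash
python3 - <<'E'
from h import *
c=cam('top'); im=c['color']; P=bydepth(c)
cv2.imwrite('pics/crop1.png',cv2.resize(im[130:235,330:440],None,fx=5,fy=5,interpolation=cv2.INTER_CUBIC))
hsv=cv2.cvtColor(im,cv2.COLOR_BGR2HSV)
def blobs(mask,roi,z,lab):
    m=np.zeros_like(mask); y0,y1,x0,x1=roi; m[y0:y1,x0:x1]=mask[y0:y1,x0:x1]
    for k in cv2.findContours(m,cv2.RETR_EXTERNAL,cv2.CHAIN_APPROX_NONE)[0]:
        if cv2.contourArea(k)<60: continue
        w=onplane(c,k[:,0,:],z)[:,:2].astype(np.float32)
        mm=np.zeros_like(mask); cv2.drawContours(mm,[k],-1,255,-1)
        (r,sz,a)=cv2.minAreaRect(w)
        print(lab,'px',k[:,0].mean(0).round(),'centre',np.round(r,1),'size',np.round(sz,1),'ang',round(a,1),'depth z',np.round(np.nanpercentile(P[...,2][mm>0],[10,50,90]),1))
ora=((hsv[...,0]<14)&(hsv[...,1]>110)).astype(np.uint8)*255
ivory=((hsv[...,1]<70)&(hsv[...,2]>130)).astype(np.uint8)*255
blobs(ora,(130,235,330,440),58,'tray'); blobs(ivory,(130,235,330,440),56,'ivory')
blobs(ivory,(140,230,170,245),14,'dish'); blobs(ora,(205,260,275,315),30,'brush'); blobs(ivory,(120,160,270,310),42,'jar')
print('hsv',hsv[176,400],hsv[200,373],hsv[185,208],hsv[120,180])
E
```

```text
tray px [380. 183.] centre [ 576.1 -214.5] size [151.1 151.9] ang 25.4 depth z [33.5 54.7 59. ]
ivory px [372. 188.] centre [ 564.4 -189. ] size [107.7  48.6] ang 25.6 depth z [47.2 50.3 54.4]
ivory px [398. 176.] centre [ 593.9 -249.9] size [110.8  51. ] ang 26.0 depth z [53.1 55.9 58.4]
dish px [209. 192.] centre [560.7 195.2] size [129.  172.8] ang 68.4 depth z [ 1.8  6.4 14. ]
brush px [295. 234.] centre [453.6  -9.9] size [79.4 30.5] ang 14.1 depth z [27.4 29.9 32.2]
jar px [285. 142.] centre [675.3  11.6] size [63.3 67.6] ang 53.0 depth z [-1.2 39.4 43.5]
hsv [ 37  25 231] [ 38  20 231] [ 99   8 233] [ 22  69 171]
```

View pics/crop1.png

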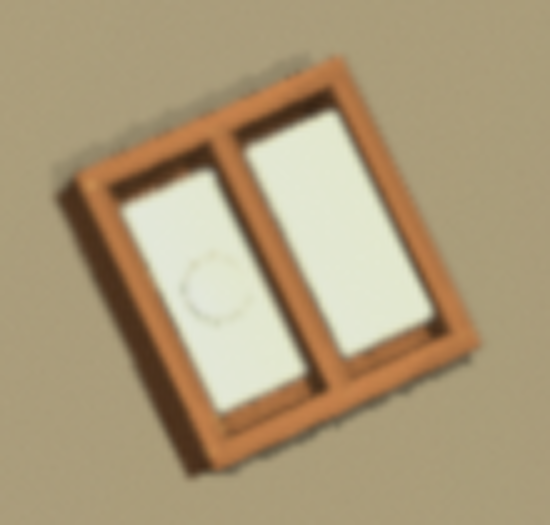

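The crop confirms it: plain bar in the right pocket, studded case in the left. Next I'll refine the dish and tray, then work out the first move.

```bash
cat >> h.py <<'E'
def rect(c,mask,roi,z,lab,amin=60):
    m=np.zeros_like(mask); y0,y1,x0,x1=roi; m[y0:y1,x0:x1]=mask[y0:y1,x0:x1]
    for k in cv2.findContours(m,cv2.RETR_EXTERNAL,cv2.CHAIN_APPROX_NONE)[0]:
        if cv2.contourArea(k)<amin: continue
        w=onplane(c,k[:,0,:],z)[:,:2].astype(np.float32)
        r,sz,a=cv2.minAreaRect(w); print(lab,k[:,0].mean(0).round(),np.round(r,1),np.round(sz,1),round(a,1))
def tomove(target,yawdeg=None):
    "shift in tool axes (mm) and turn about tool z (deg) from the measured pose to a world TCP target, tool x at world yawdeg"
    s=manip.read_state(); R=quat(s['ee_rot']); d=R.T@(np.array(target)-s['position'])
    cur=np.degrees(np.arctan2(R[1,0],R[0,0]))
    print('pos',np.round(s['position'],1),'yaw',round(cur,2),'F',np.round(s['contact_force'],1),'gap',round(float(s['finger_gap']),1),'t',round(float(s['clock']),2))
    print('tool shift mm',d.round(1),'turn',None if yawdeg is None else round(-((yawdeg-cur+180)%360-180),2))
E
python3 - <<'E'
from h import *
c=cam('top'); hsv=cv2.cvtColor(c['color'],cv2.COLOR_BGR2HSV)
wh=((hsv[...,1]<40)&(hsv[...,2]>150)&(hsv[...,0]>60)).astype(np.uint8)*255
rect(c,wh,(140,230,165,250),14,'dish')
rect(c,wh,(120,160,270,310),42,'jar')
tomove([594,-250,200],26)
E
```

```text
dish [207. 185.] [569.1 203.3] [ 90.7 149.1] 68.4
jar [289. 140.] [678.1   7.5] [41.8 41.9] 64.8
pos [ 197.7 -566.3  230.8] yaw 19.24 F [-0.6 -0.3  0.2] gap 85.7 t 0.2
tool shift mm [ 478.4 -168.    31. ] turn -6.76
```

Call:
{"method": "move_arm", "body": {
  "plan": [
    [0.053,-0.0187,0,0],
    [0.053,-0.0187,0,0],
    [0.053,-0.0187,0,0],
    [0.053,-0.0187,0,0],
    [0.053,-0.0187,0,0],
    [0.053,-0.0187,0,0],
    [0.053,-0.0187,0,0],
    [0.053,-0.0187,0,0]
  ]
}}

```text
clock: 1.2
position: [550.0, -284.2, 231.2]
ee_rot: [0.0, 0.986, 0.167, -0.0]
contact_force: [0.8, -1.4, 0.4]
finger_gap: 85.6
gripper_force: 0.0
```

Call:
{"method": "move_arm", "body": {
  "plan": [
    [0.053,-0.0187,0,0],
    [0,0,0.03,-0.056],
    [0,0,0,0],
    [0,0,0,0]
  ],
  "grip": 0
}}

```text
clock: 1.7
position: [592.3, -250.9, 202.1]
ee_rot: [0.0, 0.975, 0.223, 0.0]
contact_force: [-0.7, -0.1, 0.4]
finger_gap: 12.3
gripper_force: 0.0
```

```bash
python3 - <<'E'
from h import *
tomove([594,-250,200],26)
c=cam('wrist'); im=c['color']; cv2.imwrite('pics/w1.png',im); print(c['o'],c['f'])
P=bydepth(c); np.save('w1.npy',P)
hsv=cv2.cvtColor(im,cv2.COLOR_BGR2HSV)
iv=((hsv[...,1]<70)&(hsv[...,2]>130)&(np.abs(P[...,2]-55)<9)).astype(np.uint8)*255
rect(c,iv,(0,384,0,512),56,'ivory',500)
E
```

```text
pos [ 592.3 -250.9  202.1] yaw 25.78 F [-0.7 -0.1  0.4] gap 12.3 t 1.7
tool shift mm [ 2.  -0.1  2.1] turn -0.22
[ 666.65964793 -215.65046204  344.75354166] 277.6402433053098
ivory [484. 338.] [ 514.8 -658.6] [159.   39.6] 48.4
ivory [256. 169.] [ 595.9 -250.6] [109.2  49.4] 25.5
ivory [196. 168.] [ 570.3 -191.8] [104.5  47.1] 25.5
```

View pics/w1.png

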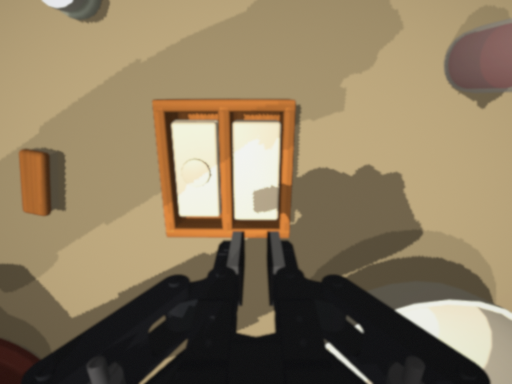

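The wrist view shows the plain bar at (257,170) and the studded case at (196,168), which agrees with the top view to within 2 mm. I'll feel the far end first.

Call:
{"method": "move_arm", "body": {
  "plan": [
    [0.044,0,0,0],
    [0,0,0.05,0],
    [0,0,0.05,0],
    [0,0,0.03,0],
    [0,0,0.006,0],
    [0,0,0,0],
    [0,0,0,0]
  ],
  "grip": 0
}}

```text
clock: 2.62
position: [633.3, -232.1, 67.8]
ee_rot: [0.001, 0.975, 0.224, 0.001]
contact_force: [0.9, -0.0, 0.8]
finger_gap: -0.1
gripper_force: 0.0
```

Call:
{"method": "move_arm", "body": {
  "plan": [
    [0,0,0.004,0],
    [0,0,0.004,0],
    [0,0,0.003,0],
    [0,0,0,0]
  ]
}}

```text
clock: 3.12
position: [631.9, -231.0, 53.8]
ee_rot: [-0.0, 0.974, 0.225, -0.0]
contact_force: [-0.2, 0.3, 0.2]
finger_gap: -0.1
gripper_force: 0.0
```

Call:
{"method": "move_arm", "body": {
  "plan": [
    [0,0,0.003,0],
    [0,0,0.002,0],
    [0,0,0,0]
  ]
}}

```text
clock: 3.5
position: [632.0, -231.1, 49.0]
ee_rot: [-0.0, 0.974, 0.225, -0.0]
contact_force: [0.5, -0.5, 0.7]
finger_gap: 0.3
gripper_force: 0.0
```

Call:
{"method": "move_arm", "body": {
  "plan": [
    [0,0,0.004,0],
    [0,0,0.004,0],
    [0,0,0.003,0],
    [0,0,0,0]
  ]
}}

```text
clock: 4.0
position: [634.5, -231.8, 42.9]
ee_rot: [0.002, 0.974, 0.225, 0.002]
contact_force: [-3.7, 5.7, 25.9]
finger_gap: -0.0
gripper_force: 11.4
```

```bash
python3 - <<'E'
from h import *
tomove([594,-250,200],26)
c=cam('top'); cv2.imwrite('pics/t2.png',cv2.resize(c['color'][130:235,330:440],None,fx=5,fy=5))
P=bydepth(c)
for t in range(-60,65,10):
    w=np.array([595+t*.901,-250.3+t*.434]); d=np.hypot(P[...,0]-w[0],P[...,1]-w[1]); d[np.isnan(d)]=99; print(t,np.round(np.median(P[...,2][d<6]),1))
E
```

```text
pos [ 634.5 -231.8   42.9] yaw 25.99 F [-3.7  5.7 25.9] gap -0.0 t 4.0
tool shift mm [ -43.8   -0.7 -157.3] turn -0.01
-60 nan
-50 nan
-40 nan
-30 nan
-20 543.5
-10 541.9
0 540.7
10 531.0
20 531.9
30 533.1
40 533.3
50 533.0
60 531.8
  return _methods._mean(a, axis=axis, dtype=dtype,
  ret = ret.dtype.type(ret / rcount)
```

The far end gave way and bottomed out at about 43 mm, as expected. I'll lift off and look.

Call:
{"method": "move_arm", "body": {
  "plan": [
    [0,0,-0.02,0],
    [0,0,-0.05,0],
    [-0.04,0,-0.05,0],
    [-0.04,0,-0.04,0],
    [0,0,0,0],
    [0,0,0,0]
  ]
}}

```text
clock: 4.8
position: [561.1, -265.7, 196.7]
ee_rot: [-0.0, 0.974, 0.224, -0.0]
contact_force: [0.4, 0.3, -0.9]
finger_gap: 0.1
gripper_force: 0.0
```

```bash
python3 - <<'E'
from h import *
tomove([594,-250,200],26)
c=cam('wrist'); cv2.imwrite('pics/w2.png',c['color']); P=bydepth(c)
for t in range(-65,65,5):
    w=np.array([595+t*.901,-250.3+t*.434]); d=np.hypot(P[...,0]-w[0],P[...,1]-w[1]); d[np.isnan(d)]=99; print(t,np.round(np.median(P[...,2][d<4]),1),end='; ')
E
```

```text
pos [ 561.1 -265.7  196.7] yaw 25.94 F [ 0.4  0.3 -0.9] gap 0.1 t 4.8
tool shift mm [36.4  0.2 -3.3] turn -0.06
-65 44.5; -60 28.1; -55 28.3; -50 234.9; -45 244.5; -40 234.8; -35 234.4; -30 259.4; -25 275.0; -20 69.0; -15 67.1; -10 64.7; -5 62.2; 0 60.4; 5 57.7; 10 55.4; 15 53.4; 20 51.0; 25 48.6; 30 46.5; 35 44.3; 40 41.9; 45 39.4; 50 36.9; 55 35.0; 60 32.7;
```

View pics/w2.png

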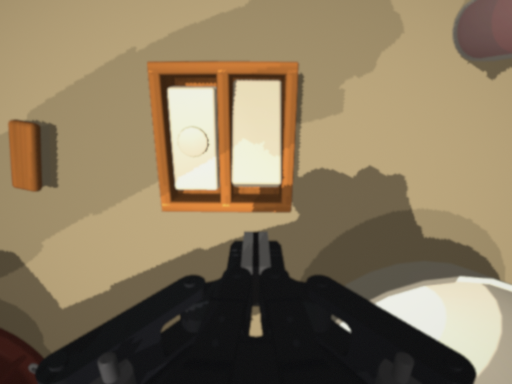

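The bar stands tipped about 24.5°, with its near end raised (end edge near pixel (256,186)). The case hasn't moved. Now I'll locate the raised end and open the fingers to 64 mm above it.

```bash
python3 - <<'E'
from h import *
c=cam('wrist'); P=bydepth(c); hsv=cv2.cvtColor(c['color'],cv2.COLOR_BGR2HSV)
iv=((hsv[...,1]<85)&(hsv[...,2]>120)).astype(np.uint8); iv[:,:230]=0; iv[:,290:]=0; iv[:70]=0; iv[200:]=0
v,u=np.nonzero(iv); print('px',u.min(),u.max(),v.min(),v.max())
p=P[v,u]; r=p[:,:2]-[595,-250.3]; t=r@[.901,.434]; s=r@[-.434,.901]; z=p[:,2]
ok=(z>25)&(z<90); print('t',np.percentile(t[ok],[0.5,50,99.5]).round(1),'s',np.percentile(s[ok],[1,50,99]).round(1),'zmax',np.percentile(z[ok],99))
for row in range(165,196,3):
    print(row,hsv[row,257],P[row,257,2].round(1),np.round((P[row,257,:2]-[595,-250.3])@[.901,.434],1))
w=np.array([595-32*.901,-250.3-32*.434]); tomove([*w,85],25.7)
E
```

```text
px 232 281 80 186
t [-41.9   8.6  61. ] s [-24.9  -0.6  24.1] zmax 76.24615811724588
165 [ 31  23 242] 68.7 -20.5
168 [ 31  23 242] 70.3 -23.2
171 [ 31  22 242] 72.2 -25.8
174 [ 31  22 242] 73.1 -28.6
177 [ 31  22 242] 73.9 -31.4
180 [ 31  22 242] 74.1 -34.5
183 [ 26  45 229] 75.0 -37.4
186 [ 15  99 172] 61.7 -44.8
189 [ 14 183 191] 27.3 -59.8
192 [ 14 185 183] 28.1 -63.2
195 [ 14 185  88] 33.3 -65.1
pos [ 561.  -265.   195.5] yaw 25.99 F [0.9 0.6 0.7] gap 0.1 t 4.9
tool shift mm [  5.1   1.7 110.5] turn 0.29
```

Call:
{"method": "move_arm", "body": {
  "plan": [
    [0.005,0.002,0,0],
    [0,0,0.04,0],
    [0,0,0.04,0],
    [0,0,0.03,0],
    [0,0,0,0],
    [0,0,0,0]
  ],
  "grip": 0.75
}}

```text
clock: 5.65
position: [567.2, -265.5, 88.2]
ee_rot: [0.0, 0.974, 0.225, 0.0]
contact_force: [0.4, 0.2, -0.1]
finger_gap: 63.8
gripper_force: 0.0
```

Call:
{"method": "move_arm", "body": {
  "plan": [
    [0,0,0.01,0],
    [0,0,0.008,0],
    [0,0,0.006,0],
    [0,0,0,0],
    [0,0,0,0]
  ]
}}

```text
clock: 6.28
position: [566.6, -265.5, 63.3]
ee_rot: [0.0, 0.974, 0.225, 0.0]
contact_force: [0.2, -0.1, 0.5]
finger_gap: 64.2
gripper_force: 0.0
```

Call:
{"method": "move_arm", "body": {
  "plan": [
    [0,0,0.003,0],
    [0,0,0.003,0],
    [0,0,0,0]
  ]
}}

```text
clock: 6.65
position: [566.3, -265.3, 56.7]
ee_rot: [-0.0, 0.974, 0.225, -0.0]
contact_force: [-0.3, 0.5, -0.2]
finger_gap: 64.0
gripper_force: 0.0
```

Call:
{"method": "move_arm", "body": {
  "plan": [
    [0,0,0.002,0],
    [0,0,0,0]
  ]
}}

```text
clock: 6.9
position: [566.4, -265.3, 54.9]
ee_rot: [-0.0, 0.974, 0.225, -0.0]
contact_force: [0.2, -0.4, 0.5]
finger_gap: 63.8
gripper_force: 0.0
```

Call:
{"method": "move_arm", "body": {
  "plan": [
    [0,0,0.002,0],
    [0,0,0,0]
  ]
}}

```text
clock: 7.15
position: [566.4, -265.3, 52.9]
ee_rot: [-0.0, 0.974, 0.225, -0.0]
contact_force: [0.3, -0.0, -0.4]
finger_gap: 63.9
gripper_force: 0.0
```

Call:
{"method": "move_arm", "body": {
  "plan": [
    [0,0,0.0015,0],
    [0,0,0,0]
  ]
}}

```text
clock: 7.4
position: [566.6, -265.5, 52.0]
ee_rot: [0.0, 0.974, 0.225, 0.0]
contact_force: [-0.8, 0.3, 3.9]
finger_gap: 64.4
gripper_force: 1.8
```

Call:
{"method": "move_arm", "body": {
  "plan": [
    [0,0,0.0015,0],
    [0,0,0,0]
  ]
}}

```text
clock: 7.65
position: [566.7, -265.5, 51.9]
ee_rot: [0.0, 0.974, 0.225, 0.0]
contact_force: [-5.7, 2.9, 13.7]
finger_gap: 64.2
gripper_force: 7.6
```

Rim contact is at TCP 52, so I'll back up 5 mm and pinch.

Call:
{"method": "move_arm", "body": {
  "plan": [
    [0,0,-0.005,0],
    [0,0,0,0]
  ]
}}

```text
clock: 7.9
position: [566.7, -265.6, 55.3]
ee_rot: [0.0, 0.974, 0.225, 0.0]
contact_force: [0.0, -0.2, -0.0]
finger_gap: 64.1
gripper_force: 0.0
```

Call:
{"method": "move_arm", "body": {
  "plan": [
    [0,0,0,0],
    [0,0,0,0],
    [0,0,0,0],
    [0,0,0,0]
  ],
  "grip": 0.4
}}

```text
clock: 8.4
position: [566.7, -265.5, 55.4]
ee_rot: [0.0, 0.974, 0.225, 0.0]
contact_force: [-1.6, 0.9, 5.7]
finger_gap: 48.4
gripper_force: 65.9
```

Call:
{"method": "move_arm", "body": {
  "plan": [
    [0,0,-0.005,0],
    [0,0,-0.008,0],
    [0,0,-0.012,0],
    [0,0,-0.015,0],
    [0,0,-0.015,0],
    [0,0,-0.015,0],
    [0,0,0,0]
  ]
}}

```text
clock: 9.28
position: [567.3, -266.0, 127.1]
ee_rot: [0.001, 0.974, 0.225, 0.001]
contact_force: [0.5, -0.1, -2.4]
finger_gap: 48.4
gripper_force: 62.3
```

Call:
{"method": "move_arm", "body": {
  "plan": [
    [0,0,-0.02,0],
    [0,0,-0.02,0],
    [0,0,-0.02,0],
    [0,0,-0.01,0],
    [0,0,0,0],
    [0,0,0,0]
  ]
}}

```text
clock: 10.02
position: [566.3, -265.2, 194.3]
ee_rot: [-0.0, 0.974, 0.225, -0.0]
contact_force: [-0.3, 0.8, -1.3]
finger_gap: 48.7
gripper_force: 62.3
```

```bash
python3 - <<'E'
from h import *
tomove([569,203,200],-21.6)
c=cam('wrist'); P=bydepth(c); hsv=cv2.cvtColor(c['color'],cv2.COLOR_BGR2HSV)
s=manip.read_state(); R=quat(s['ee_rot']); q=(P-np.array(s['position']))@R
iv=((hsv[...,1]<60)&(hsv[...,2]>150)&(np.abs(q[...,1])<30)&(q[...,2]<60)&(q[...,0]>-20)&(q[...,0]<120))
for x in range(-15,110,8):
    m=iv&(np.abs(q[...,0]-x)<3); 
    if m.sum()>4: print(x,m.sum(),'z',np.median(q[m][:,2]).round(1),'y',np.percentile(q[m][:,1],[2,98]).round(1))
cv2.imwrite('pics/w3.png',c['color'])
E
```

```text
pos [ 566.3 -265.2  194.3] yaw 25.96 F [-0.3  0.8 -1.3] gap 48.7 t 10.03
tool shift mm [ 207.4 -419.8   -5.4] turn 47.56
1 17 z -19.8 y [-7.2 -2.2]
9 341 z -14.5 y [-22.5   4.2]
17 881 z -11.4 y [-22.1  17.4]
25 1094 z -7.9 y [-22.2  22.6]
33 1093 z -4.3 y [-22.7  22.3]
41 1076 z -0.7 y [-23.5  22.1]
49 1045 z 2.9 y [-22.7  22.1]
57 1017 z 6.6 y [-23.5  21.6]
65 1020 z 10.1 y [-23.6  21.8]
73 913 z 13.8 y [-22.5  21.4]
81 982 z 17.4 y [-23.7  21.2]
89 893 z 21.0 y [-21.7  20.6]
```

View pics/w3.png

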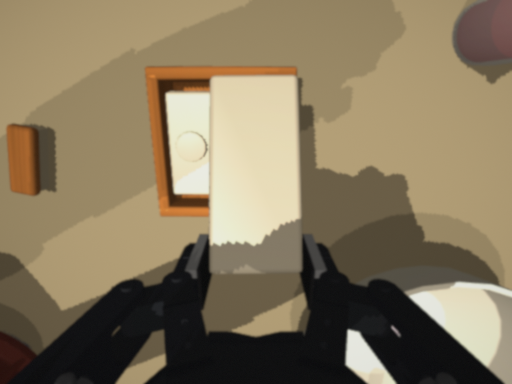

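The bar is held 24.4° tilted by its near end, which matches geometry, and the case at (190,146) is still in place. I'll turn 132° up here, since the other way exceeds the last joint's range, then carry it over.

Call:
{"method": "move_arm", "body": {
  "plan": [
    [0,0,0,-0.04],
    [0,0,0,-0.085],
    [0,0,0,-0.085],
    [0,0,0,-0.085],
    [0,0,0,-0.085],
    [0,0,0,-0.085],
    [0,0,0,-0.085],
    [0,0,0,-0.085]
  ]
}}

```text
clock: 11.08
position: [566.2, -265.2, 194.2]
ee_rot: [-0.001, 0.626, 0.78, -0.0]
contact_force: [-0.5, 0.5, -1.6]
finger_gap: 48.2
gripper_force: 62.3
```

Call:
{"method": "move_arm", "body": {
  "plan": [
    [0,0,0,-0.085],
    [0,0,0,-0.085],
    [0,0,0,-0.085],
    [0,0,0,-0.085],
    [0,0,0,-0.085],
    [0,0,0,-0.045],
    [0,0,0,0],
    [0,0,0,0]
  ]
}}

```text
clock: 12.08
position: [566.4, -265.2, 194.7]
ee_rot: [-0.0, 0.187, 0.982, 0.0]
contact_force: [0.2, -0.0, -1.6]
finger_gap: 48.6
gripper_force: 62.3
```

```bash
python3 - <<'E'
from h import *
tomove([594.5,192.9,150],158.4)
E
```

```text
pos [ 566.4 -265.2  194.7] yaw 158.44 F [ 0.2 -0.  -1.6] gap 48.6 t 12.07
tool shift mm [142.2 436.4  44.8] turn 0.04
```

Call:
{"method": "move_arm", "body": {
  "plan": [
    [0.0055,0.0165,0,0],
    [0.0115,0.035,0,0],
    [0.0115,0.035,0,0],
    [0.0115,0.035,0,0],
    [0.0115,0.035,0,0],
    [0.0115,0.035,0,0],
    [0.0115,0.035,0,0],
    [0.0115,0.035,0,0]
  ]
}}

```text
clock: 13.08
position: [581.6, 11.7, 195.2]
ee_rot: [0.0, 0.186, 0.983, 0.0]
contact_force: [0.0, -0.5, -1.5]
finger_gap: 48.7
gripper_force: 62.4
```

Call:
{"method": "move_arm", "body": {
  "plan": [
    [0.0115,0.035,0,0],
    [0.0115,0.035,0,0],
    [0.0115,0.035,0,0],
    [0.0115,0.035,0,0],
    [0.0102,0.035,0,0],
    [0,0,0.04,0],
    [0,0,0,0],
    [0,0,0,0]
  ]
}}

```text
clock: 14.08
position: [593.6, 193.0, 156.2]
ee_rot: [0.0, 0.186, 0.983, 0.0]
contact_force: [-0.6, -0.3, -0.9]
finger_gap: 48.3
gripper_force: 62.9
```

```bash
python3 - <<'E'
from h import *
tomove([594.5,192.9,54.5],158.4)
c=cam('wrist'); P=bydepth(c); hsv=cv2.cvtColor(c['color'],cv2.COLOR_BGR2HSV)
s=manip.read_state(); R=quat(s['ee_rot']); q=(P-np.array(s['position']))@R
iv=((hsv[...,1]<60)&(hsv[...,2]>150)&(np.abs(q[...,1])<30)&(q[...,2]<60)&(q[...,0]>-20)&(q[...,0]<120))
for x in (25,49,73):
    m=iv&(np.abs(q[...,0]-x)<3); print(x,np.median(q[m][:,2]).round(1))
cv2.imwrite('pics/w4.png',c['color'])
E
```

```text
pos [593.6 193.  156.2] yaw 158.53 F [-0.6 -0.3 -0.9] gap 48.3 t 14.07
tool shift mm [ -0.8   0.2 101.7] turn 0.13
25 -7.4
49 3.4
73 14.1
```

View pics/w4.png

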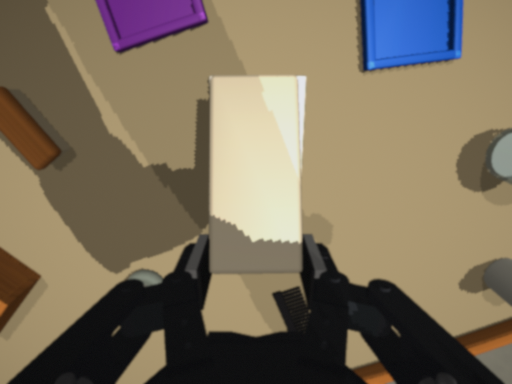

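The bar hides the dish except for a sliver on the right (303,90), which suggests the dish is about 3 mm toward tool +y. I'll correct that and lower to just above touch.

Call:
{"method": "move_arm", "body": {
  "plan": [
    [0,0.003,0.03,0],
    [0,0,0.03,0],
    [0,0,0.022,0],
    [0,0,0.012,0],
    [0,0,0,0],
    [0,0,0,0]
  ]
}}

```text
clock: 14.88
position: [595.7, 195.7, 62.7]
ee_rot: [0.001, 0.186, 0.983, 0.0]
contact_force: [0.7, -0.3, -1.6]
finger_gap: 48.6
gripper_force: 63.0
```

Call:
{"method": "move_arm", "body": {
  "plan": [
    [0,0,0.003,0],
    [0,0,0.002,0],
    [0,0,0,0]
  ]
}}

```text
clock: 15.25
position: [594.6, 195.7, 55.9]
ee_rot: [-0.0, 0.186, 0.983, -0.0]
contact_force: [-0.6, 0.8, -2.1]
finger_gap: 48.6
gripper_force: 63.0
```

Call:
{"method": "move_arm", "body": {
  "plan": [
    [0,0,0.003,0],
    [0,0,0,0]
  ]
}}

```text
clock: 15.5
position: [595.5, 195.5, 53.9]
ee_rot: [0.001, 0.186, 0.983, 0.0]
contact_force: [0.6, -1.0, 4.9]
finger_gap: 48.4
gripper_force: 63.8
```

Touch came at the predicted height (54.5). Now I'll lower along an arc so the bar pivots flat in the grip.

Call:
{"method": "move_arm", "body": {
  "plan": [
    [-0.002,0,0.003,0],
    [-0.002,0,0.003,0],
    [-0.002,0,0.003,0],
    [0,0,0,0]
  ]
}}

```text
clock: 16.0
position: [601.3, 193.3, 44.9]
ee_rot: [0.001, 0.186, 0.983, 0.0]
contact_force: [1.7, -1.1, 5.6]
finger_gap: 48.8
gripper_force: 63.5
```

Force is low (about 6 N) and the bar is pivoting, so I'll continue.

Call:
{"method": "move_arm", "body": {
  "plan": [
    [-0.0015,0,0.003,0],
    [-0.0015,0,0.003,0],
    [-0.0015,0,0.004,0],
    [-0.001,0,0.003,0],
    [-0.001,0,0.003,0],
    [0,0,0,0]
  ]
}}

```text
clock: 16.75
position: [607.6, 191.2, 29.1]
ee_rot: [0.001, 0.186, 0.983, 0.0]
contact_force: [2.9, -0.4, 6.6]
finger_gap: 48.7
gripper_force: 63.1
```

Call:
{"method": "move_arm", "body": {
  "plan": [
    [-0.001,0,0.003,0],
    [-0.0005,0,0.003,0],
    [0,0,0,0]
  ]
}}

```text
clock: 17.12
position: [609.0, 190.6, 23.0]
ee_rot: [0.001, 0.186, 0.983, 0.0]
contact_force: [3.5, -0.8, 5.0]
finger_gap: 48.4
gripper_force: 62.7
```

```bash
cat > tilt.py <<'E'
from h import *
tomove([569,203,54.5],158.4)
c=cam('wrist'); P=bydepth(c); hsv=cv2.cvtColor(c['color'],cv2.COLOR_BGR2HSV)
s=manip.read_state(); R=quat(s['ee_rot']); q=(P-np.array(s['position']))@R
iv=((hsv[...,1]<60)&(hsv[...,2]>150)&(np.abs(q[...,1])<22)&(P[...,2]>17)&(q[...,0]>-20)&(q[...,0]<120))
for x in range(10,110,12):
    m=iv&(np.abs(q[...,0]-x)<3)
    if m.sum()>5: print(x,m.sum(),'world z',np.median(P[m][:,2]).round(1))
E
python3 tilt.py
```

```text
pos [609.  190.6  23. ] yaw 158.54 F [ 3.5 -0.8  5. ] gap 48.4 t 17.12
tool shift mm [ 41.7  -3.  -31.6] turn 0.14
10 16 world z 41.5
22 156 world z 40.7
34 407 world z 39.6
46 887 world z 38.7
58 1197 world z 37.8
70 1253 world z 36.7
82 1369 world z 35.8
94 1492 world z 34.8
106 89 world z 33.1
```

Call:
{"method": "move_arm", "body": {
  "plan": [
    [-0.0005,0,0.003,0],
    [0,0,0.002,0],
    [0,0,0.0015,0],
    [0,0,0,0]
  ]
}}

```text
clock: 17.68
position: [608.7, 190.4, 16.0]
ee_rot: [0.0, 0.186, 0.983, 0.0]
contact_force: [3.8, -0.7, 5.3]
finger_gap: 48.4
gripper_force: 62.6
```

```bash
python3 tilt.py
```

```text
pos [608.7 190.4  16. ] yaw 158.55 F [ 3.8 -0.7  5.3] gap 48.4 t 17.68
tool shift mm [ 41.6  -2.8 -38.6] turn 0.15
22 59 world z 35.2
34 265 world z 35.0
46 584 world z 34.9
58 748 world z 34.7
70 1083 world z 34.5
82 1297 world z 34.3
94 1586 world z 34.2
106 248 world z 33.0
```

The bar is within 0.015 rad of flat, so I'll release and rise.

Call:
{"method": "move_arm", "body": {
  "plan": [
    [0,0,0.001,0],
    [0,0,0,0],
    [0,0,0,0]
  ]
}}

```text
clock: 18.1
position: [608.5, 190.4, 14.8]
ee_rot: [0.0, 0.186, 0.983, 0.0]
contact_force: [3.0, -1.0, 5.0]
finger_gap: 48.5
gripper_force: 62.6
```

Call:
{"method": "move_arm", "body": {
  "plan": [
    [0,0,0,0],
    [0,0,0,0],
    [0,0,0,0],
    [0,0,0,0]
  ],
  "grip": 0.75
}}

```text
clock: 18.6
position: [608.0, 190.4, 14.3]
ee_rot: [-0.0, 0.186, 0.983, -0.0]
contact_force: [0.9, 0.5, -0.3]
finger_gap: 64.0
gripper_force: 0.0
```

Call:
{"method": "move_arm", "body": {
  "plan": [
    [0,0,-0.01,0],
    [0,0,-0.03,0],
    [0,0,-0.05,0],
    [0,0,-0.05,0],
    [-0.04,0,-0.04,0],
    [-0.04,0,0,0],
    [0,0,0,0],
    [0,0,0,0]
  ]
}}

```text
clock: 19.6
position: [682.3, 161.2, 194.7]
ee_rot: [-0.0, 0.186, 0.983, -0.0]
contact_force: [-0.6, 0.6, -0.3]
finger_gap: 64.1
gripper_force: 0.0
```

```bash
python3 - <<'E'
from h import *
tomove([569,203,200],158.4)
c=cam('wrist'); P=bydepth(c); cv2.imwrite('pics/w5.png',c['color'])
hsv=cv2.cvtColor(c['color'],cv2.COLOR_BGR2HSV)
z=P[...,2]; near=np.hypot(P[...,0]-569,P[...,1]-203)<95
iv=((z>24)&(z<42)&near).astype(np.uint8)*255; rect(c,iv,(0,384,0,512),34,'bar',300)
d=((z>4)&(z<42)&near&(hsv[...,1]<60)).astype(np.uint8)*255; rect(c,d,(0,384,0,512),14,'dish',300)
m=cv2.erode(iv,np.ones((5,5)))>0; p=P[m]; A=np.c_[p[:,:2]-p[:,:2].mean(0),np.ones(len(p))]
print('plane',np.linalg.lstsq(A,p[:,2],rcond=None)[0])
E
```

```text
pos [682.3 161.2 194.7] yaw 158.55 F [-0.6  0.6 -0.3] gap 64.1 t 19.6
tool shift mm [120.7  -2.6  -5.3] turn 0.15
bar [255.  50.] [567.4 205.6] [50.  96.3] 69.2
dish [254.  64.] [579.4 200. ] [ 94.2 134.5] 68.5
plane [3.51851897e-04 8.54894629e-04 3.40771520e+01]
```

View pics/w5.png

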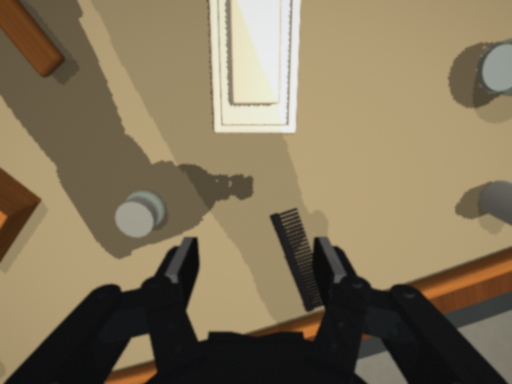

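The bar lies flat in the white dish: its top is at 34.1 mm, its tilt is under 0.001 rad, and it sits about 6 mm off centre lengthwise (ends at (255,104) against the dish edge at (255,132)). The jar and brush are untouched, so I'm handing in.

```bash
python3 -c "
from h import *
print(manip.close_job())"
```

```text
the job is handed in; nothing more can be done
None
```

The soap bar is lying flat and released in the white dish, about 6 mm off centre by my last wrist picture; the case, nail brush and jar showed no movement in the views I had, and the job is handed in, with no verdict returned.

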